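Strip and fold away the test boom

ROBOT

A 6-joint arm with a two-finger parallel gripper is mounted at the origin on a cart in front of the work surface, level with it; the furniture and walls round the work are solid. World frame = base frame: x ahead of the robot, y to its left, z up, the work surface at z = 0. Lengths are in m, angles in degrees, forces in N, time in s.
With the tool pointing down it reaches from about 0.25 to 0.725 m from the base axis. Payload 9.7 kg.
Tool frame: the origin (TCP) lies at the very end of the fingers, on their centre line; the grasp point (between the pads) lies 19 mm behind it; y points along the fingers, x is the direction in which the jaws open and shut, and the axes are right-handed (so a half turn about y gives the same grasp; the last joint's range is limited). The gripper opens to 85 mm and grips with 20 to 120 N. Pads are 22 mm wide; open, the fingers measure 114 mm over their backs; the gripper's body (76 mm by 85 mm) begins 54 mm behind the grasp point. The pads swing forward as they close: fully open they stand 13 mm farther back than shut.
Start: joints at [-73.74, 4.979, 10.078, 95.1, 0, 90], TCP at [0.154, -0.528, 0.231] pointing down, gripper open.
Joint ranges: [-179.16, 179.16], [-48.56, 103.87], [-65.8, 70.77], [-126.05, 130.52], [-82.76, 87.17], [-180, 180]. Speed limits (degrees/s): [127.2, 127.2, 147.25, 180, 180, 180].

INTERFACE

Orientations are given as [roll, pitch, yaw] about the fixed x, y, z axes, in that order (R = Rz(yaw) Ry(pitch) Rx(roll)).
In Python, from workcell import bot gives the robot as it stands.
- The arm moves only by the shell command python3 -m jog 'ROWS' [FORCE]. ROWS is JSON, a list of rows, each a list of 7 numbers: the closure, from 0 (fully open) to 1 (shut), then the shift along the world's x, y, z in units of 25 mm (1.0 is 25 mm), then the turn, a rotation vector about the world's x, y, z in units of 5 degrees (1.0 is 5 degrees). A call has 1 to 5 rows; each row is the pose to reach, as a shift and turn from the pose commanded when the call began; what a row does not reach only later rows make up. A row lasts 1/10 s, in which the tool goes at most 50 mm and 8.59 degrees, less where a joint would pass 70% of its speed; a pose out of reach is approached as far as the arm can. A call with a gripper value outside its range is refused whole. The fingers move at their own pace and stop on an object; FORCE is the grip in N (left out, the last holds). Time passes only in rows, so rows that repeat a pose let the fingers close. It gives the time, the measured TCP pose, the force and the opening at its end, in the units of the state.
- bot.get_obs(): the state, without advancing time (a new reading comes with each control period).
- bot.camera(name): name is "scene" or "side" or "wrist"; returns (picture, depth): 420x560x3 uint8, red, green, blue; 420x560 float32, m along the optical axis (not along the pixel's ray), 0 where there is no reading.
- bot.camera_model(name): a dict with "fx", "fy", "cx", "cy" (pixels), "rvec" (rotation vector, rad) and "tvec" (3), from world to camera coordinates, as OpenCV has them; the wrist camera has in their place "tool_from_camera" (4x4, takes a point from camera to tool coordinates, whose origin is the TCP and whose axes are the tool frame's). Camera axes: x right, y down, z forward; pixel columns grow to the right and rows downward; lengths in m; the calibration is good to about 2 mm. The wrist camera is an equidistant fisheye: a pixel r from the principal point sees the ray r / f radians off the axis. A picture is of the moment at which its call begins: read the wrist's pose just before it. camera_model takes no time and is no camera call.
- bot.job_done(): hands the job in, once; it reports no verdict.
Trained networks look in the newest picture that a camera, given by its name, has taken for a name from the list of things; names that differ only in an ending like _2 or _b are one class to them, and where a whole thing is asked for, a point or a joint stands for the part that bears it (a point fixed in the world has none). Each returns a list of dicts, best first, with "conf" (0 to 1); they miss things now and then, are a little off and sometimes report something else, mostly with a low value. They report only what shows in the picture. A call takes as long as a camera call.
- bot.regions_of(camera, label): "pixels" (420x560 bool, what is visible of it) and "point" ([row, column] in pixels, amid what is visible of it).
The state is a dict: "time": time; "q": joint angles; "qd": joint speeds; "joint_efforts": joint torques, N m; "ee_pos": TCP position; "tcp_rot": TCP orientation; "wrist_force": force on the tool from outside, world axes, zero at the start; "torque": the same for the moment, N m; "opening": finger opening in m.
Only numpy, scipy, OpenCV 4.12 (cv2) and the standard library are available. Lean on these libraries where they do the work, as an engineer would, in place of code of your own. Each camera call takes 0.05 s, during which the arm holds its last target. There are 200 camera calls.

TASK

Clear away the folding test boom: first pull every plug out of the rail in the boom's foot and put them all in the steel tray. Then fold the boom by its black knobs, one arm at a time and each fully home: the outer arm back over the middle arm, then the middle arm over the inner arm, then the inner arm over the rail. Last, swing the keeper at the end of the rail home against the folded arms.

Things in the scene. Friction and masses are not known exactly. Their poses are not given: they have to be found in the camera images.
- plug_1_grip (a point): one of 2 to 4 identical test plugs (an absent one reads None from the start): the centre of its grey grip block, 24 (x) x 30 (y) x 56 (z) mm, ribbed on the y faces; a brass nose 28 mm long points to -z; 84 mm overall, 80 g. Starts upright in a socket, this point 74 mm above the bench. Detents hold it: pull straight up, 12 to 20 N over the first 5 mm; 30 mm clears
- plug_2_grip (a point): one of 2 to 4 identical test plugs (an absent one reads None from the start): the centre of its grey grip block, 24 (x) x 30 (y) x 56 (z) mm, ribbed on the y faces; a brass nose 28 mm long points to -z; 84 mm overall, 80 g. Starts upright in a socket, this point 74 mm above the bench. Detents hold it: pull straight up, 12 to 20 N over the first 5 mm; 30 mm clears
- plug_3_grip (a point): one of 2 to 4 identical test plugs (an absent one reads None from the start): the centre of its grey grip block, 24 (x) x 30 (y) x 56 (z) mm, ribbed on the y faces; a brass nose 28 mm long points to -z; 84 mm overall, 80 g. Starts upright in a socket, this point 74 mm above the bench. Detents hold it: pull straight up, 12 to 20 N over the first 5 mm; 30 mm clears
- plug_4_grip (a point): one of 2 to 4 identical test plugs (an absent one reads None from the start): the centre of its grey grip block, 24 (x) x 30 (y) x 56 (z) mm, ribbed on the y faces; a brass nose 28 mm long points to -z; 84 mm overall, 80 g. Starts upright in a socket, this point 74 mm above the bench. Detents hold it: pull straight up, 12 to 20 N over the first 5 mm; 30 mm clears
- tray: open dark steel parts tray, loose, 220 (x) x 160 (y) mm, walls 50 mm high and 4 mm thick, floor 4 mm thick; origin at the centre of its underside
- boom_base: fixed foot of the folding boom: aluminium socket rail 240 mm long, 44 mm wide, top 46 mm above the bench, on a foot plate 74 mm wide; origin on the bench under the inner pivot, x along the rail. Sockets at x = 66, 108, 150 and 192 mm; plugs in them share the rail's x and y directions, so take a plug across the rail, by its y faces. A plug left in blocks the inner arm
- inner (a joint): angle of the inner arm of the boom against the foot, rad: 0 = folded home against its stop (it lies straight over the rail), grows clockwise seen from above to open; stays where it is left (friction about 0.7 N m)
- inner_knob (a point): upright round black knob, 22 mm diameter, at the free end of the inner arm, next to the foot: pivots on the foot (vertical axis); bar 56 to 68 mm above the bench; knob 190 mm from its pivot, knob bare from 68 to 140 mm above the bench; its top is 140 mm and this point on its axis is 122 mm above the bench; arms are aluminium bars 28 mm wide and 12 mm thick
- inner_pivot (a point): point on the vertical pivot axis of the inner arm, half-way through the bar
- middle (a joint): angle of the middle arm of the boom against the inner arm, rad: 0 = folded home against its stop (it lies straight back over the inner arm, its knob above the inner pivot), grows anticlockwise seen from above to open; stays where it is left (friction about 0.3 N m)
- middle_knob (a point): upright round black knob, 22 mm diameter, at the free end of the middle arm: pivots on the inner arm 150 mm from the inner pivot, one level (14 mm) higher; knob 153 mm from its own pivot, bare from 82 to 140 mm; its top is 140 mm and this point on its axis is 122 mm above the bench; arms are aluminium bars 28 mm wide and 12 mm thick
- middle_pivot (a point): point on the vertical pivot axis of the middle arm, half-way through the bar
- outer (a joint): angle of the outer arm of the boom against the middle arm, rad: 0 = folded home against its stop (it lies straight back over the middle arm), grows anticlockwise seen from above to open; stays where it is left (friction about 0.1 N m)
- outer_knob (a point): upright round black knob, 22 mm diameter, at the free end of the outer arm: pivots on the middle arm 115 mm from the middle pivot, 14 mm higher again; knob 85 mm from its own pivot, bare from 96 to 140 mm; its top is 140 mm and this point on its axis is 122 mm above the bench; arms are aluminium bars 28 mm wide and 12 mm thick
- outer_pivot (a point): point on the vertical pivot axis of the outer arm, half-way through the bar
- keeper (a joint): angle of the keeper, a cranked steel latch on a post at the far end of the rail, rad: 0 = home against its stop, its 60 mm finger lying along the side of the folded inner arm; grows anticlockwise seen from above as it opens; stays where it is left (friction about 0.15 N m)
- keeper_knob (a point): upright round black knob of the keeper, 22 mm diameter, 65 mm from the keeper's pivot, bare from 68 to 140 mm above the bench; this point on its axis is 122 mm above the bench
- keeper_pivot (a point): point on the vertical pivot axis of the keeper, 232 mm along the rail from the foot's origin and 21 mm to its -y side

How it is judged:
By the outcome, as a careful person would: the job done as asked, in the order asked, and still so for the second after the job is handed in, with the robot touching nothing.
Of plug_1, plug_2, plug_3, plug_4 only 2 to 4 are there at a start; the rules pass over those that are not, and their reading is None.
At some moment in a run one of tray may be knocked a few centimetres aside while the robot is not near it.
Once in a run the grip may slacken for a moment while it holds something.
It also fails if it takes over 210 s, if anything falls off the work surface, if the arm or the gripper's body presses on something with over 40 N, if the wrist force passes 120 N, or if a joint passes its speed limit or range.

## Working session

There is one attempt and no reset: what is moved stays moved. The work goes in short steps, Python scripts to look and compute and a shell command to move; the robot and the scene stay as the last step left them, time stands still between calls to the robot, and variables do not carry over. Pictures are saved under pics/ and viewed, about 12 in all and at most 16, crops included, and the job is handed in when it is done.

```bash
mkdir -p pics; cat > h.py <<'E'
import numpy as np, cv2
from workcell import bot
def cloud(cam):
    s=bot.get_obs(); p,d=bot.camera(cam); m=bot.camera_model(cam)
    v,u=np.mgrid[:420,:560].astype(float)
    a=(u-m['cx'])/m['fx']; b=(v-m['cy'])/m['fy']
    if cam=='wrist':
        r=np.hypot(a,b)+1e-9; t=np.tan(np.minimum(r,1.4))/r; a,b=a*t,b*t
        P=np.dstack([a*d,b*d,d,np.ones_like(d)])@np.array(m['tool_from_camera']).T
        from scipy.spatial.transform import Rotation as R
        X=P[...,:3]@R.from_euler('xyz',s['tcp_rot'],degrees=True).as_matrix().T+s['ee_pos']
    else:
        Rm=cv2.Rodrigues(np.array(m['rvec'],float))[0]
        X=(np.dstack([a*d,b*d,d])-np.array(m['tvec']).ravel())@Rm
    X[d<=0]=np.nan
    return p,d,X
def save(p,n): cv2.imwrite('pics/'+n+'.png',p[...,::-1])
E
cat > look.py <<'E'
import sys
from h import *
print({k:np.round(v,3) for k,v in bot.get_obs().items()})
for c in ['scene','side']:
    p,d,X=cloud(c); save(p,'%s0'%c); np.savez('/tmp/%s.npz'%c,p=p,d=d,X=X)
    for l in ['plug_1_grip','tray','boom_base','inner_knob','middle_knob','outer_knob','keeper_knob']:
        for r in bot.regions_of(c,l)[:5]:
            m=r['pixels']; Q=X[m]; Q=Q[~np.isnan(Q[:,0])]
            if len(Q)<5: continue
            t=Q[Q[:,2]>np.percentile(Q[:,2],90)-.006]
            print(c,l,round(r['conf'],2),np.round(r['point']),len(Q),'med',np.round(np.median(Q,0),3),'top',np.round(t.mean(0),3),'lo',np.round(Q.min(0),3),'hi',np.round(Q.max(0),3))
a=cv2.imread('pics/scene0.png'); 
E
python3 look.py
```

```text
{'time': np.float64(0.0), 'q': array([-7.3739e+01,  5.0120e+00,  1.0035e+01,  9.5098e+01,  1.0000e-03,
        9.0000e+01]), 'qd': array([-0.011, -0.089, -0.009, -0.045, -0.132, -0.018]), 'joint_efforts': array([-1.0000e-03, -5.2039e+01,  4.6479e+01,  1.6000e-02, -0.0000e+00,
        0.0000e+00]), 'ee_pos': array([ 0.154, -0.528,  0.231]), 'tcp_rot': array([-8.9999e+01,  7.5000e-02, -7.3738e+01]), 'wrist_force': array([ 0.591,  0.454, -0.54 ]), 'torque': array([-0.065,  0.012,  0.   ]), 'opening': np.float64(0.085)}
scene plug_1_grip 0.86 [217. 318.] 238 med [ 0.445 -0.129  0.08 ] top [ 0.451 -0.132  0.1  ] lo [ 0.437 -0.147  0.042] hi [ 0.469 -0.123  0.105]
scene plug_1_grip 0.41 [223. 301.] 317 med [ 0.446 -0.046  0.08 ] top [ 0.454 -0.05   0.101] lo [ 0.439 -0.082  0.043] hi [ 0.471 -0.023  0.105]
scene plug_1_grip 0.15 [188. 333.] 1258 med [ 0.522 -0.265  0.082] top [ 0.51  -0.292  0.132] lo [ 0.438 -1.161 -0.242] hi [ 1.102 -0.146  0.142]
scene tray 0.89 [286. 195.] 7101 med [0.475 0.242 0.018] top [0.464 0.251 0.046] lo [ 0.359  0.099 -0.001] hi [0.589 0.333 0.053]
scene boom_b
[... 1533 characters left out ...]
om_base 0.48 [176. 303.] 244 med [ 0.45  -0.087  0.097] top [ 0.456 -0.092  0.101] lo [ 0.441 -0.107  0.049] hi [ 0.472 -0.06   0.105]
side inner_knob 0.94 [139. 280.] 2357 med [ 0.532 -0.264  0.082] top [ 0.523 -0.294  0.132] lo [ 0.441 -1.167 -0.329] hi [ 0.933 -0.142  0.143]
side middle_knob 0.97 [133. 302.] 1282 med [ 0.496 -0.292  0.091] top [ 0.466 -0.305  0.135] lo [ 0.441 -1.167 -0.331] hi [ 0.662 -0.244  0.143]
side outer_knob 0.6 [131. 310.] 456 med [ 0.471 -0.27   0.097] top [ 0.455 -0.259  0.132] lo [ 0.443 -0.342  0.083] hi [ 0.521 -0.251  0.141]
side keeper_knob 0.97 [219. 247.] 989 med [0.534 0.037 0.069] top [0.543 0.039 0.136] lo [ 0.471 -0.073 -0.001] hi [0.563 0.047 0.142]
```

```bash
cat > top.py <<'E'
from h import *
H=np.full((600,800),-1.); C=np.zeros((600,800,3),np.uint8)
# x: 0.30..0.70 -> rows bottom->top ; y: 0.15..-0.40 cols
S=1400
for c in ['side','scene']:
    z=np.load('/tmp/%s.npz'%c); X=z['X'].reshape(-1,3); P=z['p'].reshape(-1,3)
    ok=~np.isnan(X[:,0]); X=X[ok];P=P[ok]
    r=(600-(X[:,0]-.30)*S).astype(int); q=((.15-X[:,1])*S).astype(int)
    k=(r>=2)&(r<598)&(q>=2)&(q<798)
    for i in np.where(k)[0]:
        if X[i,2]>H[r[i],q[i]]:
            H[r[i]-1:r[i]+2,q[i]-1:q[i]+2]=X[i,2]; 
im=cv2.applyColorMap((np.clip(H/.15,0,1)*255).astype(np.uint8),cv2.COLORMAP_JET)
for y in np.arange(.1,-.41,-.05): cv2.line(im,(int((.15-y)*S),0),(int((.15-y)*S),599),(255,255,255) ,1); cv2.putText(im,'%.2f'%y,(int((.15-y)*S),595),0,.4,(255,255,255))
for x in np.arange(.35,.71,.05): cv2.line(im,(0,int(600-(x-.3)*S)),(799,int(600-(x-.3)*S)),(255,255,255),1); cv2.putText(im,'%.2f'%x,(0,int(600-(x-.3)*S)),0,.4,(255,255,255))
cv2.imwrite('pics/top0.png',im)
# knob tops
A=[]
for c in ['side','scene']:
    X=np.load('/tmp/%s.npz'%c)['X'].reshape(-1,3); X=X[(X[:,2]>.115)&(X[:,2]<.15)&(X[:,0]>.3)&(X[:,0]<.75)&(abs(X[:,1]+.15)<.4)]
    g=np.zeros((500,800),np.uint8); g[((X[:,0]-.25)*1000).astype(int),((X[:,1]+.55)*1000).astype(int)]=1
    n,L,st,ce=cv2.connectedComponentsWithStats(cv2.dilate(g,np.ones((5,5))))
    lab=L[((X[:,0]-.25)*1000).astype(int),((X[:,1]+.55)*1000).astype(int)]
    for j in range(1,n):
        Q=X[lab==j]
        T=Q[Q[:,2]>.136]
        print(c,len(Q),np.round(Q.min(0),3),np.round(Q.max(0),3),'top',len(T),np.round((T.min(0)+T.max(0))/2,3) if len(T) else '')
E
python3 top.py
```

```text
side 24 [ 0.389 -0.462  0.116] [ 0.393 -0.452  0.144] top 6 [ 0.391 -0.459  0.141]
side 129 [ 0.444 -0.276  0.116] [ 0.465 -0.253  0.141] top 45 [ 0.455 -0.266  0.139]
side 123 [ 0.469 -0.368  0.115] [ 0.491 -0.343  0.143] top 40 [ 0.479 -0.356  0.139]
side 202 [0.534 0.023 0.115] [0.556 0.047 0.142] top 83 [0.545 0.035 0.139]
side 123 [ 0.621 -0.284  0.115] [ 0.644 -0.259  0.142] top 42 [ 0.632 -0.273  0.139]
scene 88 [ 0.439 -0.279  0.115] [ 0.462 -0.254  0.142] top 26 [ 0.451 -0.268  0.139]
scene 81 [ 0.466 -0.365  0.115] [ 0.488 -0.344  0.141] top 18 [ 0.477 -0.357  0.139]
scene 114 [0.531 0.023 0.115] [0.553 0.046 0.141] top 36 [0.543 0.034 0.139]
scene 73 [ 0.617 -0.278  0.115] [ 0.639 -0.259  0.14 ] top 17 [ 0.628 -0.268  0.138]
scene 1 [ 0.638 -0.282  0.139] [ 0.638 -0.282  0.139] top 1 [ 0.638 -0.282  0.139]
```

View pics/side0.png

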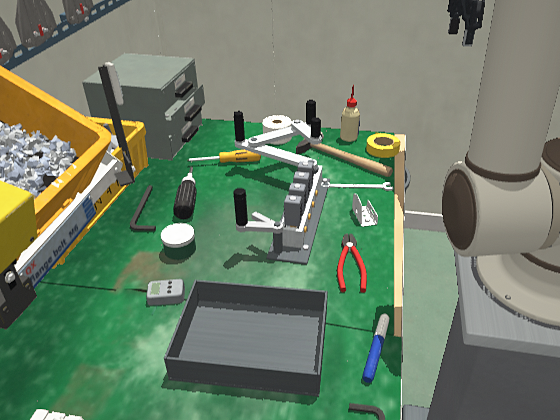

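View pics/top0.png

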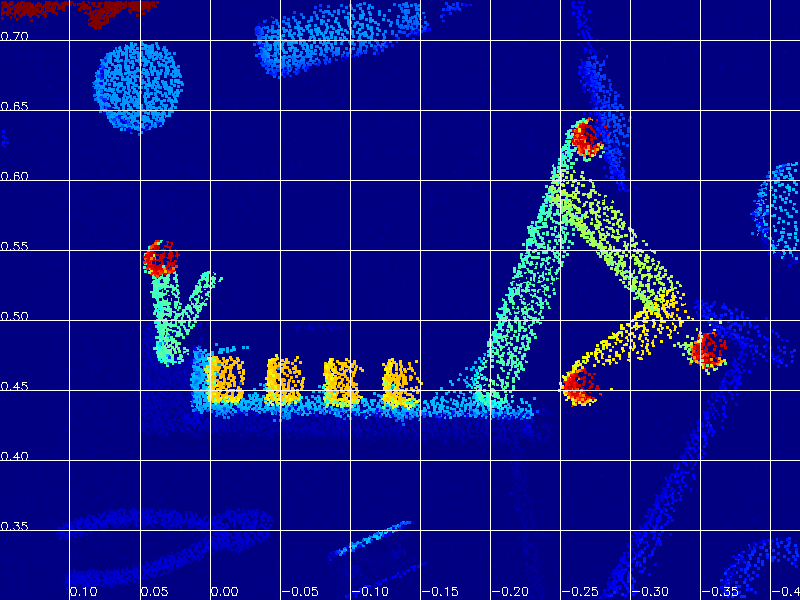

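```bash
cat > pl.py <<'E'
from h import *
for c in ['side','scene']:
    X=np.load('/tmp/%s.npz'%c)['X'].reshape(-1,3)
    T=X[(X[:,2]>.099)&(X[:,2]<.108)&(abs(X[:,0]-.455)<.03)&(X[:,1]>-.16)&(X[:,1]<.02)]
    for y0 in [-.131,-.09,-.05,-.011]:
        Q=T[abs(T[:,1]-y0)<.018]; print(c,y0,len(Q),np.round((np.percentile(Q,3,0)+np.percentile(Q,97,0))/2,4),np.round(np.ptp(Q,0),3))
    Q=X[(X[:,2]>.043)&(X[:,2]<.056)&(X[:,1]>.1)&(X[:,1]<.4)&(X[:,0]>.3)&(X[:,0]<.65)]
    print('tray',cv2.minAreaRect(Q[:,:2].astype(np.float32)*1000))
E
python3 pl.py
python3 -m jog '[[0.3,0,0.8,0.4,0,0,1.7],[0.3,0.5,2,0.4,0,0,3.4],[0.3,1.5,3.5,0.4,0,0,5.1],[0.3,3,5,0.4,0,0,6.8],[0.3,4,6.4,0.4,0,0,8.5]]' 40
python3 -m jog '[[0.3,1.5,1.5,0,0,0,1.7],[0.3,3,3,0,0,0,3.4],[0.3,5,5,0,0,0,5],[0.3,6.5,7.5,0,0,0,6.2],[0.3,8,9.5,0,0,0,6.25]]'
```

```text
side -0.131 97 [ 0.4561 -0.1359  0.1019] [0.03  0.025 0.007]
side -0.09 104 [ 0.4571 -0.0938  0.1017] [0.029 0.025 0.006]
side -0.05 118 [ 0.4574 -0.0536  0.1019] [0.029 0.027 0.006]
side -0.011 129 [ 0.4587 -0.0118  0.102 ] [0.029 0.025 0.007]
tray ((475.8411865234375, 244.54156494140625), (220.16082763671875, 163.01058959960938), 3.5110020637512207)
scene -0.131 52 [ 0.4541 -0.1367  0.1015] [0.032 0.023 0.005]
scene -0.09 54 [ 0.4547 -0.0945  0.1017] [0.029 0.021 0.005]
scene -0.05 57 [ 0.4557 -0.0528  0.102 ] [0.029 0.027 0.006]
scene -0.011 62 [ 0.4565 -0.0119  0.1015] [0.031 0.024 0.006]
tray ((474.1415710449219, 244.69772338867188), (224.144287109375, 163.551513671875), 3.670912742614746)
time: 1.3
ee_pos: [0.2549, -0.3667, 0.2413]
tcp_rot: [-90.0, -0.0, -30.9]
wrist_force: [1.2, -0.3, -0.1]
opening: 0.06
time: 1.8
ee_pos: [0.4188, -0.1785, 0.2415]
tcp_rot: [-90.0, -0.0, 0.2]
wrist_force: [0.3, -1.2, -1.1]
opening: 0.0599
```

```bash
python3 -m jog '[[0.3,0,0,0,0,0,0],[0.3,0,0,0,0,0,0]]'
```

```text
time: 2.0
ee_pos: [0.4184, -0.1793, 0.2412]
tcp_rot: [-90.0, 0.0, 0.2]
wrist_force: [-0.1, 0.2, 0.3]
opening: 0.0597
```

```bash
python3 -m jog '[[0.3,1.48,1.73,-1,0,0,-0.26],[0.3,1.48,1.73,-2,0,0,-0.26],[0.3,1.48,1.73,-2,0,0,-0.26],[0.3,1.48,1.73,-2,0,0,-0.26]]'
cat > w.py <<'E'
from h import *
import sys
print(np.round(bot.get_obs()['ee_pos'],4))
p,d,X=cloud('wrist'); save(p,sys.argv[1]); X=X.reshape(-1,3)
T=X[(X[:,2]>.097)&(X[:,2]<.108)&(abs(X[:,0]-.455)<.03)&(X[:,1]>-.17)&(X[:,1]<.02)]
for y0 in [-.136,-.094,-.053,-.012]:
    Q=T[abs(T[:,1]-y0)<.02]
    if len(Q)>9: print(y0,len(Q),np.round((np.percentile(Q,3,0)+np.percentile(Q,97,0))/2,4),np.round(np.ptp(Q,0),3))
E
python3 w.py w1
```

```text
time: 2.4
ee_pos: [0.454, -0.1381, 0.1916]
tcp_rot: [-90.0, 0.1, -1.4]
wrist_force: [0.3, 0.1, 0.2]
opening: 0.0597
[ 0.454  -0.1381  0.1916]
-0.136 1174 [ 0.4586 -0.138   0.1026] [0.03  0.023 0.01 ]
-0.094 1284 [ 0.4594 -0.0965  0.1033] [0.03  0.024 0.01 ]
-0.053 1393 [ 0.4602 -0.0552  0.1034] [0.03  0.024 0.007]
-0.012 1346 [ 0.4608 -0.0136  0.1033] [0.03  0.024 0.01 ]
```

View pics/w1.png

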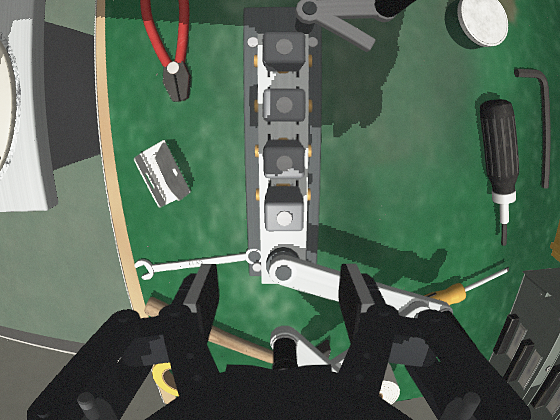

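```bash
python3 -m jog '[[0.3,0.12,0,-1.5,0,0,0],[0.3,0.12,0,-3,0,0,0],[0.3,0.12,0,-4.3,0,0,0],[0.3,0.12,0,-4.9,0,0,0],[0.3,0.12,0,-4.9,0,0,0]]' 100
python3 -m jog '[[0.8,0,0,0,0,0,0],[0.8,0,0,0,0,0,0],[0.8,0,0,0,0,0,0],[0.8,0,0,0,0,0,0],[0.8,0,0,0,0,0,0]]' 100
python3 -m jog '[[0.8,0,0,0.2,0,0,0],[0.8,0,0,0.4,0,0,0],[0.8,0,0,0.8,0,0,0],[0.8,0,0,1.3,0,0,0],[0.8,0,0,1.3,0,0,0]]'
```

```text
time: 2.95
ee_pos: [0.4571, -0.1378, 0.0684]
tcp_rot: [-90.0, 0.1, -1.4]
wrist_force: [0.1, 0.2, -0.6]
opening: 0.0599
time: 3.45
ee_pos: [0.4589, -0.1376, 0.0712]
tcp_rot: [-90.1, -0.2, -1.3]
wrist_force: [-1.8, -0.3, 6.8]
opening: 0.0287
time: 3.95
ee_pos: [0.4591, -0.1374, 0.1041]
tcp_rot: [-90.1, -0.2, -1.3]
wrist_force: [-0.2, 0.4, -1.0]
opening: 0.029
```

```bash
python3 -m jog '[[0.8,0,0,1.5,0,0,0],[0.8,0,0,3,0,0,0],[0.8,0,1.2,3.6,0,0,0],[0.8,-0.3,2.7,3.8,0,0,0],[0.8,-0.6,4.2,3.8,0,0,0]]'
python3 -m jog '[[0.8,-0.2,1.5,0,0,0,0],[0.8,-0.4,3,0,0,0,0],[0.8,-0.6,4.5,0,0,0,0],[0.8,-0.8,6,0,0,0,0],[0.8,-0.9,7.5,0,0,0,0]]'
python3 -m jog '[[0.8,0,1.5,0,0,0,0],[0.8,0,3,0,0,0,0],[0.8,0,3.5,-0.5,0,0,0],[0.8,0,3.5,-1,0,0,0]]'
cat > tray.py <<'E'
from h import *
s=bot.get_obs(); print(np.round(s['ee_pos'],4),round(float(s['opening']),4))
p,d,X=cloud('side'); np.savez('/tmp/side.npz',p=p,d=d,X=X); r=bot.regions_of('side','tray')
if r:
    Q=X[r[0]['pixels']]; Q=Q[(Q[:,2]>.043)&(Q[:,2]<.056)]; print('tray',cv2.minAreaRect(Q[:,:2].astype(np.float32)*1000))
E
python3 tray.py
```

```text
time: 4.45
ee_pos: [0.4431, -0.0313, 0.1977]
tcp_rot: [-90.0, -0.1, -1.4]
wrist_force: [1.0, 1.3, -1.3]
opening: 0.0283
time: 4.95
ee_pos: [0.4199, 0.1569, 0.1969]
tcp_rot: [-90.0, -0.1, -1.3]
wrist_force: [0.8, -0.3, -1.4]
opening: 0.0285
time: 5.35
ee_pos: [0.4203, 0.2442, 0.1705]
tcp_rot: [-90.0, -0.0, -1.1]
wrist_force: [-0.8, -0.7, -0.7]
opening: 0.0289
[0.4203 0.2442 0.1705] 0.0289
tray ((476.0126953125, 244.55416870117188), (220.18533325195312, 163.231201171875), 3.6301677227020264)
```

```bash
python3 -m jog '[[0.8,0,0,-1.5,0,0,0],[0.8,0,0,-3,0,0,0],[0.8,0,0,-3.8,0,0,0],[0.8,0,0,-4.2,0,0,0],[0.8,0,0,-4.2,0,0,0]]'
python3 -m jog '[[0.35,0,0,0,0,0,0],[0.3,0,0,0,0,0,0],[0.3,0,0,0,0,0,0],[0.3,0,0,1,0,0,0],[0.3,0,0,2.5,0,0,0]]'
python3 -m jog '[[0.3,0.3,-1.5,1,0,0,0],[0.3,0.6,-3,2.0,0,0,0],[0.3,0.9,-4.5,2,0,0,0],[0.3,1.1,-6,2,0,0,0],[0.3,1.3,-7.5,2,0,0,0]]'
python3 -m jog '[[0.3,0.1,-1.5,0,0,0,0],[0.3,0.2,-3,0,0,0,0],[0.3,0.2,-4.5,0,0,0,0],[0.3,0.2,-5.8,0,0,0,0],[0.3,0.2,-5.8,0,0,0,0]]'
```

```text
time: 5.95
ee_pos: [0.4201, 0.2417, 0.0657]
tcp_rot: [-90.1, 0.1, -1.4]
wrist_force: [0.3, -0.5, -0.6]
opening: 0.0284
time: 6.45
ee_pos: [0.4195, 0.2424, 0.1283]
tcp_rot: [-90.1, 0.1, -1.3]
wrist_force: [1.3, 0.1, 1.1]
opening: 0.0597
time: 6.95
ee_pos: [0.4532, 0.0541, 0.1798]
tcp_rot: [-90.0, -0.1, -1.3]
wrist_force: [1.5, -0.1, -0.3]
opening: 0.06
time: 7.45
ee_pos: [0.4579, -0.0925, 0.1794]
tcp_rot: [-90.0, -0.1, -1.5]
wrist_force: [-0.3, -0.3, 0.4]
opening: 0.0596
```

```bash
python3 -m jog '[[0.3,0.03,-0.12,-1.5,0,0,0],[0.3,0.03,-0.12,-3,0,0,0],[0.3,0.03,-0.12,-4,0,0,0],[0.3,0.03,-0.12,-4.45,0,0,0],[0.3,0.03,-0.12,-4.45,0,0,0]]' 100
python3 -m jog '[[0.8,0,0,0,0,0,0],[0.8,0,0,0,0,0,0],[0.8,0,0,0,0,0,0],[0.8,0,0,0,0,0,0]]' 100
python3 -m jog '[[0.8,0,0,0.2,0,0,0],[0.8,0,0,0.4,0,0,0],[0.8,0,0,0.8,0,0,0],[0.8,0,0,1.3,0,0,0],[0.8,0,0,1.3,0,0,0]]'
python3 -m jog '[[0.8,0,0,1.5,0,0,0],[0.8,0,0,3,0,0,0],[0.8,0,1.2,3.8,0,0,0],[0.8,0,2.7,4,0,0,0],[0.8,0,4.2,4,0,0,0]]'
python3 -m jog '[[0.8,0.1,1.5,0,0,0,0],[0.8,0.2,3,0,0,0,0],[0.8,0.3,4.5,0,0,0,0],[0.8,0.3,6,0,0,0,0],[0.8,0.3,7.5,0,0,0,0]]'
python3 -m jog '[[0.8,0,1,0,0,0,0],[0.8,0,1.8,-0.3,0,0,0],[0.8,0,1.8,-0.5,0,0,0]]'
python3 tray.py; python3 - <<'E'
from h import *
p,d,X=cloud('wrist'); save(p,'w2'); 
E
```

```text
time: 7.95
ee_pos: [0.4581, -0.0921, 0.0669]
tcp_rot: [-90.0, 0.1, -1.3]
wrist_force: [-0.0, 0.4, 0.5]
opening: 0.0598
time: 8.35
ee_pos: [0.4597, -0.0927, 0.0695]
tcp_rot: [-90.0, -0.2, -1.3]
wrist_force: [-0.4, 1.0, 6.0]
opening: 0.0283
time: 8.85
ee_pos: [0.4599, -0.0929, 0.1029]
tcp_rot: [-90.0, -0.2, -1.3]
wrist_force: [0.3, -0.6, -2.1]
opening: 0.0285
time: 9.35
ee_pos: [0.4591, 0.0133, 0.2018]
tcp_rot: [-90.0, -0.2, -1.4]
wrist_force: [1.0, 0.4, -1.3]
opening: 0.0292
time: 9.85
ee_pos: [0.466, 0.2015, 0.2004]
tcp_rot: [-90.0, -0.0, -1.3]
wrist_force: [0.5, 0.1, -0.6]
opening: 0.0287
time: 10.15
ee_pos: [0.4659, 0.2469, 0.1871]
tcp_rot: [-90.0, 0.0, -1.1]
wrist_force: [-0.8, -0.0, -0.9]
opening: 0.0285
[0.4659 0.2469 0.1871] 0.0285
tray ((475.6245422363281, 244.90740966796875), (219.6848907470703, 162.6884002685547), 3.861454725265503)
```

View pics/w2.png

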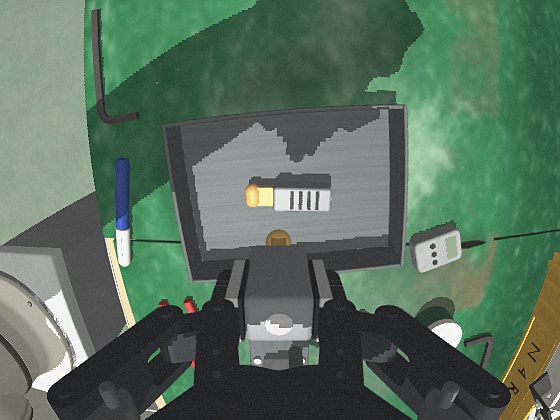

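```bash
python3 -m jog '[[0.8,0.3,0.5,-1,1.5,0,0],[0.8,0.3,0.9,-2.3,3,0,0],[0.8,0.3,0.9,-3.6,4.5,0,0],[0.8,0.3,0.9,-4.8,6,0,0],[0.8,0.3,0.9,-4.85,6,0,0]]'
python3 -m jog '[[0.35,0,0,0,0,0,0],[0.3,0,0,0,0,0,0],[0.3,0,0,0,0,0,0],[0.3,0,-0.6,1,0,0,0],[0.3,0,-1,2.5,0,0,0]]'
python3 -m jog '[[0.3,0,-1,2,-1.5,0,0],[0.3,0,-2.5,2.2,-3,0,0],[0.3,0,-4,2.2,-4.5,0,0],[0.3,0,-5,2.2,-6,0,0]]'
python3 -m jog '[[0.3,-0.1,-1.5,0,0,0,0],[0.3,-0.2,-3,0,0,0,0],[0.3,-0.3,-4.5,0,0,0,0],[0.3,-0.3,-6,0,0,0,0],[0.3,-0.3,-6,0,0,0,0]]'
python3 w.py w3
```

```text
time: 10.8
ee_pos: [0.4701, 0.2636, 0.0602]
tcp_rot: [-60.0, 1.2, -1.4]
wrist_force: [-1.1, 0.3, -1.0]
opening: 0.0284
time: 11.3
ee_pos: [0.4729, 0.2426, 0.1292]
tcp_rot: [-60.1, 0.7, -1.0]
wrist_force: [1.0, 0.9, 0.3]
opening: 0.0599
time: 11.7
ee_pos: [0.475, 0.1162, 0.1874]
tcp_rot: [-90.3, -0.3, -1.3]
wrist_force: [0.5, -1.0, 0.1]
opening: 0.06
time: 12.2
ee_pos: [0.4668, -0.0353, 0.1857]
tcp_rot: [-90.1, -0.2, -1.4]
wrist_force: [-0.4, -0.5, 0.1]
opening: 0.0598
[ 0.4668 -0.0353  0.1857]
-0.053 1190 [ 0.4605 -0.0541  0.1022] [0.03  0.024 0.01 ]
-0.012 1335 [ 0.4612 -0.0121  0.1028] [0.03  0.024 0.01 ]
```

```bash
python3 -m jog '[[0.3,-0.28,-0.75,-0.5,0,0,0],[0.3,-0.28,-0.75,-2,0,0,0],[0.3,-0.28,-0.75,-3.5,0,0,0],[0.3,-0.28,-0.75,-4.7,0,0,0],[0.3,-0.28,-0.75,-4.7,0,0,0]]' 100
python3 -m jog '[[0.8,0,0,0,0,0,0],[0.8,0,0,0,0,0,0],[0.8,0,0,0,0,0,0],[0.8,0,0,0,0,0,0]]' 100
python3 -m jog '[[0.8,0,0,0.2,0,0,0],[0.8,0,0,0.4,0,0,0],[0.8,0,0,0.8,0,0,0],[0.8,0,0,1.3,0,0,0],[0.8,0,0,1.3,0,0,0]]'
python3 -m jog '[[0.8,0,0,1.5,0,0,0],[0.8,0,0,3,0,0,0],[0.8,0,1.2,3.8,0,0,0],[0.8,0,2.7,4,0,0,0],[0.8,0,4.2,4,0,0,0]]'
python3 -m jog '[[0.8,0.1,1.5,0,0,0,0],[0.8,0.2,3,0,0,0,0],[0.8,0.3,4.5,0,0,0,0],[0.8,0.3,5.5,0,0,0,0],[0.8,0.3,5.5,0,0,0,0]]'
python3 tray.py; python3 - <<'E'
from h import *
p,d,X=cloud('wrist'); save(p,'w4'); 
E
```

```text
time: 12.75
ee_pos: [0.4576, -0.0499, 0.0636]
tcp_rot: [-90.0, 0.3, -1.2]
wrist_force: [-0.3, 0.5, 0.5]
opening: 0.0596
time: 13.15
ee_pos: [0.4605, -0.051, 0.069]
tcp_rot: [-90.0, -0.2, -1.3]
wrist_force: [-0.3, 2.7, 6.9]
opening: 0.0284
time: 13.65
ee_pos: [0.4604, -0.0515, 0.1016]
tcp_rot: [-90.0, -0.2, -1.3]
wrist_force: [0.0, -0.4, -0.2]
opening: 0.029
time: 14.15
ee_pos: [0.4597, 0.0546, 0.2006]
tcp_rot: [-90.0, -0.2, -1.4]
wrist_force: [0.7, 0.4, -0.8]
opening: 0.0287
time: 14.65
ee_pos: [0.4664, 0.1937, 0.1986]
tcp_rot: [-90.0, 0.0, -1.1]
wrist_force: [-0.5, -0.1, -1.6]
opening: 0.0287
[0.4664 0.1937 0.1986] 0.0287
tray ((476.0480651855469, 244.95895385742188), (220.33697509765625, 162.47314453125), 3.628175735473633)
```

View pics/w4.png

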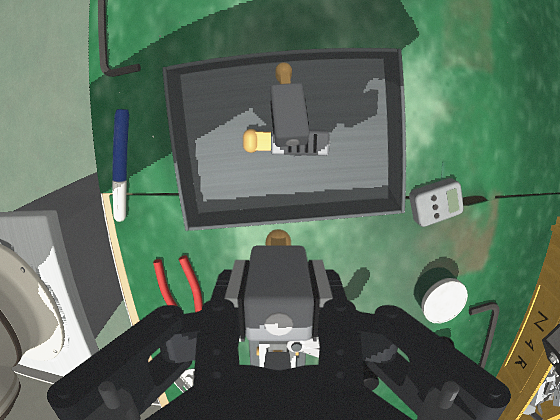

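```bash
python3 -m jog '[[0.8,1.5,0.6,0,-1.5,0,0],[0.8,3.1,1.3,-1,-3,0,0],[0.8,3.1,1.3,-2.4,-4.5,0,0],[0.8,3.1,1.3,-3.8,-6,0,0],[0.8,3.1,1.3,-5.15,-6,0,0]]'
python3 -m jog '[[0.8,0,0,0,0,0,0],[0.45,0,0,0,0,0,0],[0.45,0,0,0,0,0,0],[0.45,0,0.6,1,0,0,0],[0.45,0,1,2.5,0,0,0]]'
python3 -m jog '[[0.45,-0.5,-0.5,2,1.5,0,0],[0.3,-1,-2,2.2,3,0,0],[0.3,-2,-3.5,2.2,4.5,0,0],[0.3,-2.5,-5,2.2,6,0,0]]'
python3 -m jog '[[0.3,-0.2,-1.5,0,0,0,0],[0.3,-0.4,-3,0,0,0,0],[0.3,-0.4,-4,0,0,0,0],[0.3,-0.4,-4,0,0,0,0]]'
python3 w.py w5
```

```text
time: 15.3
ee_pos: [0.5434, 0.2239, 0.0651]
tcp_rot: [-120.4, -0.4, -1.0]
wrist_force: [0.4, -0.1, -0.8]
opening: 0.0286
time: 15.8
ee_pos: [0.5441, 0.248, 0.1349]
tcp_rot: [-119.9, -0.7, -1.2]
wrist_force: [1.2, -0.2, -0.1]
opening: 0.0474
time: 16.2
ee_pos: [0.4811, 0.1227, 0.1923]
tcp_rot: [-89.6, -0.5, -1.2]
wrist_force: [1.0, -0.3, 1.2]
opening: 0.0601
time: 16.6
ee_pos: [0.4717, 0.0205, 0.1912]
tcp_rot: [-90.0, -0.4, -1.6]
wrist_force: [-0.5, 0.2, -0.6]
opening: 0.0598
[0.4717 0.0205 0.1912]
-0.012 1059 [ 0.4611 -0.0122  0.1023] [0.03  0.024 0.01 ]
```

```bash
python3 -m jog '[[0.3,-0.45,-1.28,0,0,0,0],[0.3,-0.45,-1.28,-1.5,0,0,0],[0.3,-0.45,-1.28,-3,0,0,0],[0.3,-0.45,-1.28,-4.85,0,0,0],[0.3,-0.45,-1.28,-4.85,0,0,0]]' 100
python3 -m jog '[[0.8,0,0,0,0,0,0],[0.8,0,0,0,0,0,0],[0.8,0,0,0,0,0,0],[0.8,0,0,0,0,0,0]]' 100
python3 -m jog '[[0.8,0,0,0.2,0,0,0],[0.8,0,0,0.4,0,0,0],[0.8,0,0,0.8,0,0,0],[0.8,0,0,1.3,0,0,0],[0.8,0,0,1.3,0,0,0]]'
python3 -m jog '[[0.8,0,0,1.5,0,0,0],[0.8,0,0,3,0,0,0],[0.8,0,1.2,3.8,0,0,0],[0.8,-0.5,2.7,4,0,0,0],[0.8,-1,4.2,4,0,0,0]]'
python3 -m jog '[[0.8,-0.5,1.4,0,0,0,0],[0.8,-1,2.8,0,0,0,0],[0.8,-1,4,0,0,0,0],[0.8,-1,4,0,0,0,0]]'
python3 tray.py; python3 - <<'E'
from h import *
p,d,X=cloud('wrist'); save(p,'w6'); 
E
```

```text
time: 17.15
ee_pos: [0.4574, -0.0077, 0.0625]
tcp_rot: [-90.0, 0.4, -1.3]
wrist_force: [0.1, -0.1, -0.4]
opening: 0.0598
time: 17.55
ee_pos: [0.462, -0.0081, 0.0698]
tcp_rot: [-90.0, -0.3, -1.3]
wrist_force: [-2.5, 0.6, 7.8]
opening: 0.0286
time: 18.05
ee_pos: [0.4617, -0.0084, 0.1017]
tcp_rot: [-90.0, -0.2, -1.3]
wrist_force: [-0.1, -0.3, -0.8]
opening: 0.0289
time: 18.55
ee_pos: [0.4357, 0.0976, 0.2004]
tcp_rot: [-90.0, -0.1, -1.4]
wrist_force: [0.2, 0.7, -1.0]
opening: 0.0286
time: 18.95
ee_pos: [0.41, 0.1993, 0.1989]
tcp_rot: [-90.0, -0.0, -1.1]
wrist_force: [-0.3, -1.3, -1.5]
opening: 0.0286
[0.41   0.1993 0.1989] 0.0286
tray ((476.404541015625, 244.7630157470703), (220.99899291992188, 162.64840698242188), 3.6151320934295654)
```

View pics/w6.png

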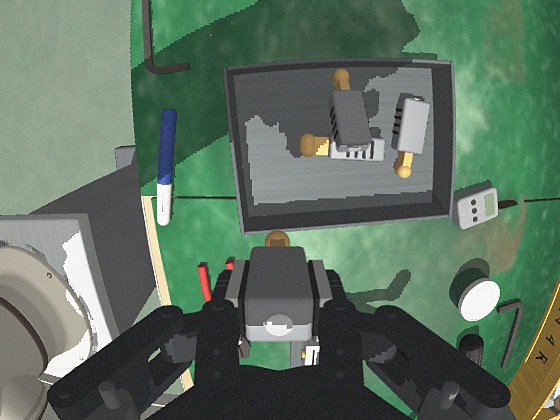

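```bash
python3 -m jog '[[0.8,-0.1,0.6,0,-1.5,0,0],[0.8,-0.2,1.05,-1,-3,0,0],[0.8,-0.2,1.05,-2.4,-4.5,0,0],[0.8,-0.2,1.05,-3.8,-6,0,0],[0.8,-0.2,1.05,-5.15,-6,0,0]]'
python3 -m jog '[[0.8,0,0,0,0,0,0],[0.45,0,0,0,0,0,0],[0.45,0,0,0,0,0,0],[0.45,0,0.6,1,0,0,0],[0.45,0,1,2.5,0,0,0]]'
python3 -m jog '[[0.45,0.3,-0.5,2,1.5,0,0],[0.3,0.6,-2,2.5,3,0,0],[0.3,1,-3.5,3,4.5,0,0],[0.3,1.3,-5,3,6,0,0]]'
python3 -m jog '[[0.45,0.2,-1.5,0,0,0,1],[0.45,0.4,-3,0,0,0,2],[0.45,0.4,-4.5,0,0,0,3],[0.45,0.4,-6,0,0,0,4],[0.45,0.4,-7.5,0,0,0,5]]' 30
python3 -m jog '[[0.45,0,-1.5,0,0,0,1],[0.45,0,-3,0,0,0,2],[0.45,0,-4.5,0,0,0,3],[0.45,0,-6,0,0,0,3.5],[0.45,0,-7,0,0,0,3.5]]'
python3 - <<'E'
from h import *
bot.get_obs(); p,d,X=cloud('side'); np.savez('/tmp/side.npz',p=p,d=d,X=X); save(p,'side1')
p,d,X=cloud('scene'); np.savez('/tmp/scene.npz',p=p,d=d,X=X)
p,d,X=cloud('wrist'); np.savez('/tmp/wrist.npz',p=p,d=d,X=X)
E
sed -i "s/for c in \['side','scene'\]:\n    X/&/; \$!b" top.py
cat > kn.py <<'E'
from h import *
import sys
cams=sys.argv[1:] or ['side','scene','wrist']
for c in cams:
    p,d,X=cloud(c); X=X.reshape(-1,3); X=X[(X[:,2]>.134)&(X[:,2]<.146)&(X[:,0]>.3)&(X[:,0]<.75)&(abs(X[:,1]+.15)<.4)]
    I=((X[:,:2]+[0,.6])*1000).astype(int)
    g=np.zeros((800,1000),np.uint8); g[I[:,0],I[:,1]]=1
    n,L,st,ce=cv2.connectedComponentsWithStats(cv2.dilate(g,np.ones((5,5))))
    lab=L[I[:,0],I[:,1]]
    for j in range(1,n):
        Q=X[lab==j]
        if len(Q)>15: print(c,len(Q),np.round((Q.min(0)+Q.max(0))/2,4),np.round(np.ptp(Q,0),3))
E
python3 kn.py; python3 -c "
from h import *
s=bot.get_obs();print(s['ee_pos'],s['q'],s['time'])"
```

```text
time: 19.6
ee_pos: [0.4048, 0.2228, 0.066]
tcp_rot: [-120.4, -0.4, -1.1]
wrist_force: [0.4, -0.7, -1.0]
opening: 0.0284
time: 20.1
ee_pos: [0.4055, 0.2475, 0.1346]
tcp_rot: [-119.9, -0.7, -1.2]
wrist_force: [0.5, 0.4, 0.8]
opening: 0.047
time: 20.5
ee_pos: [0.4391, 0.1221, 0.2137]
tcp_rot: [-89.6, -0.7, -1.2]
wrist_force: [2.5, 0.6, -1.0]
opening: 0.0598
time: 21.0
ee_pos: [0.4475, -0.0665, 0.2108]
tcp_rot: [-90.2, -0.3, 23.8]
wrist_force: [-0.3, -0.1, 0.5]
opening: 0.047
time: 21.5
ee_pos: [0.4471, -0.2422, 0.2107]
tcp_rot: [-90.4, -0.1, 41.2]
wrist_force: [0.3, -0.3, -0.1]
opening: 0.0472
side 55 [ 0.4541 -0.2652  0.1385] [0.021 0.022 0.009]
side 47 [ 0.4797 -0.3557  0.1379] [0.022 0.021 0.008]
side 95 [0.5449 0.0334 0.1384] [0.021 0.022 0.008]
side 49 [ 0.6317 -0.2707  0.1379] [0.02  0.021 0.007]
scene 29 [ 0.4513 -0.2668  0.1378] [0.017 0.02  0.006]
scene 23 [ 0.4749 -0.3567  0.1377] [0.019 0.018 0.006]
scene 40 [0.5433 0.0342 0.1379] [0.022 0.02  0.007]
scene 21 [ 0.6269 -0.2687  0.1384] [0.018 0.013 0.006]
wrist 29 [ 0.3934 -0.4583  0.14  ] [0.005 0.004 0.011]
wrist 669 [ 0.4566 -0.2678  0.1388] [0.022 0.021 0.01 ]
wrist 118 [ 0.4863 -0.3559  0.1385] [0.011 0.016 0.009]
wrist 20 [0.5406 0.0263 0.1357] [0.009 0.01  0.003]
[ 0.44772898 -0.23890508  0.20915484] [-2.80709131e+01 -1.46823781e+00  1.00900703e+00  9.22783573e+01
 -2.34301798e-02  2.07256150e+01] 21.8
```

View pics/side1.png

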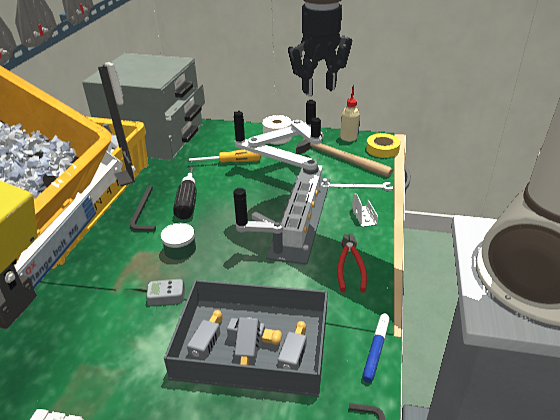

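```bash
python3 -m jog '[[0.45,0.33,-1.12,0,0,0,0],[0.45,0.33,-1.12,-1.5,0,0,0],[0.45,0.33,-1.12,-3,0,0,0],[0.45,0.33,-1.12,-4.15,0,0,0],[0.45,0.33,-1.12,-4.15,0,0,0]]' 30
python3 -m jog '[[0.85,0,0,0,0,0,0],[0.85,0,0,0,0,0,0],[0.85,0,0,0,0,0,0],[0.85,0,0,0,0,0,0]]' 30
python3 -m jog '[[0.85,0.41,0.30,0,0,0,-1.7],[0.85,0.86,0.52,0,0,0,-3.4],[0.85,1.33,0.69,0,0,0,-5.1],[0.85,1.83,0.78,0,0,0,-6.8],[0.85,2.33,0.79,0,0,0,-8.5]]'
```

```text
time: 22.3
ee_pos: [0.4544, -0.2653, 0.1006]
tcp_rot: [-89.8, 0.1, 41.3]
wrist_force: [-0.2, -0.4, -0.0]
opening: 0.047
time: 22.7
ee_pos: [0.4569, -0.2675, 0.1061]
tcp_rot: [-90.2, -0.1, 41.2]
wrist_force: [-1.7, 1.9, 8.0]
opening: 0.021
time: 23.2
ee_pos: [0.5158, -0.2481, 0.1062]
tcp_rot: [-90.2, -0.2, -1.6]
wrist_force: [-2.4, -3.9, 6.1]
opening: 0.021
```

```bash
python3 -m jog '[[0.85,0.50,-0.06,0,0,0,-1.7],[0.85,0.99,-0.19,0,0,0,-3.4],[0.85,1.45,-0.39,0,0,0,-5.1],[0.85,1.88,-0.66,0,0,0,-6.8],[0.85,2.26,-0.99,0,0,0,-8.5]]'
python3 -m jog '[[0.85,0.1,-0.11,0,0,0,-0.5],[0.85,0.2,-0.22,0,0,0,-1],[0.85,0.2,-0.22,0,0,0,-1]]'
```

```text
time: 23.7
ee_pos: [0.5716, -0.2737, 0.1062]
tcp_rot: [-90.1, -0.2, -44.2]
wrist_force: [-5.4, -5.4, 8.1]
opening: 0.0208
time: 24.0
ee_pos: [0.5748, -0.2776, 0.106]
tcp_rot: [-90.1, 0.1, -48.9]
wrist_force: [-11.7, 5.2, 11.9]
opening: 0.0212
```

```bash
python3 -m jog '[[0.85,0.05,-0.06,0,0,0,0],[0.85,0.1,-0.12,0,0,0,0],[0.85,0.1,-0.12,0,0,0,0],[0.85,0.1,-0.12,0,0,0,0]]'
```

```text
time: 24.4
ee_pos: [0.5758, -0.2796, 0.1058]
tcp_rot: [-90.2, 0.2, -48.8]
wrist_force: [-19.0, 9.2, 14.4]
opening: 0.021
```

```bash
python3 -m jog '[[0.5,0,0,0,0,0,0],[0.5,0,0,0,0,0,0],[0.5,0,0,0,0,0,0],[0.5,0,0,1.5,0,0,0],[0.5,0,0,3,0,0,0]]'
python3 -m jog '[[0.5,-1.2,-1,1,0,0,0],[0.5,-2.4,-2,1,0,0,0],[0.5,-2.4,-2,1,0,0,0]]'
python3 kn.py
```

```text
time: 24.9
ee_pos: [0.5778, -0.2806, 0.1786]
tcp_rot: [-90.1, 0.1, -48.8]
wrist_force: [0.2, -0.6, 0.0]
opening: 0.0428
time: 25.2
ee_pos: [0.5163, -0.3335, 0.2056]
tcp_rot: [-90.1, -0.1, -49.0]
wrist_force: [1.1, -0.2, 0.4]
opening: 0.0424
side 45 [ 0.4862 -0.362   0.1384] [0.019 0.022 0.007]
side 95 [0.5446 0.0334 0.1382] [0.02  0.022 0.008]
side 49 [ 0.5736 -0.2768  0.138 ] [0.021 0.021 0.007]
side 53 [ 0.6326 -0.2693  0.1378] [0.021 0.021 0.007]
scene 26 [ 0.4849 -0.3639  0.1379] [0.02  0.02  0.007]
scene 42 [0.5425 0.0358 0.1379] [0.02  0.02  0.008]
scene 27 [ 0.5711 -0.275   0.1373] [0.019 0.019 0.007]
scene 23 [ 0.6295 -0.2695  0.1377] [0.024 0.017 0.006]
wrist 630 [ 0.4896 -0.3646  0.1386] [0.021 0.021 0.009]
wrist 879 [ 0.5762 -0.2791  0.1402] [0.021 0.022 0.006]
wrist 865 [ 0.6344 -0.2721  0.1388] [0.021 0.021 0.01 ]
```

```bash
python3 -m jog '[[0.5,-1.11,-1.22,0,0,0,0],[0.5,-1.11,-1.22,-1.5,0,0,0],[0.5,-1.11,-1.22,-3,0,0,0],[0.5,-1.11,-1.22,-4.1,0,0,0],[0.5,-1.11,-1.22,-4.1,0,0,0]]' 30
python3 -m jog '[[0.85,0,0,0,0,0,0],[0.85,0,0,0,0,0,0],[0.85,0,0,0,0,0,0],[0.85,0,0,0,0,0,0]]' 30
python3 -m jog '[[0.85,-0.47,0.53,0,0,0,-0.66],[0.85,-0.87,1.10,0,0,0,-1.3],[0.85,-1.21,1.72,0,0,0,-2],[0.85,-1.47,2.38,0,0,0,-2.6],[0.85,-1.66,3.06,0,0,0,-3.3]]'
```

```text
time: 25.85
ee_pos: [0.4894, -0.3592, 0.0965]
tcp_rot: [-90.1, 0.4, -48.7]
wrist_force: [-0.5, -0.4, -0.5]
opening: 0.0425
time: 26.25
ee_pos: [0.4916, -0.3613, 0.1028]
tcp_rot: [-90.0, -0.1, -48.8]
wrist_force: [3.8, 3.3, 1.9]
opening: 0.0213
time: 26.75
ee_pos: [0.4492, -0.2855, 0.1027]
tcp_rot: [-90.0, -0.2, -65.5]
wrist_force: [3.4, -3.5, 0.7]
opening: 0.0211
```

```bash
python3 -m jog '[[0.85,-0.10,0.65,0,0,0,-0.66],[0.85,-0.13,1.3,0,0,0,-1.3],[0.85,-0.08,1.95,0,0,0,-2],[0.85,0.06,2.6,0,0,0,-2.6],[0.85,0.2,3.1,0,0,0,-3.3]]'
python3 -m jog '[[0.85,0.05,0.1,0,0,0,0],[0.85,0.08,0.2,0,0,0,0],[0.85,0.08,0.2,0,0,0,0]]'
```

```text
time: 27.25
ee_pos: [0.4543, -0.2076, 0.1027]
tcp_rot: [-90.0, -0.2, -82.0]
wrist_force: [1.2, -5.2, 0.2]
opening: 0.0214
time: 27.55
ee_pos: [0.4557, -0.2038, 0.1026]
tcp_rot: [-90.1, -0.2, -81.8]
wrist_force: [-6.4, -5.8, 7.3]
opening: 0.0217
```

```bash
python3 -m jog '[[0.85,0.05,0.1,0,0,0,0],[0.85,0.08,0.2,0,0,0,0],[0.85,0.08,0.2,0,0,0,0],[0.85,0.08,0.2,0,0,0,0]]'
```

```text
time: 27.95
ee_pos: [0.4558, -0.2034, 0.1026]
tcp_rot: [-90.4, -0.7, -82.0]
wrist_force: [-18.5, -35.0, 7.0]
opening: 0.0213
```

```bash
python3 -m jog '[[0.5,0,0,0,0,0,0],[0.5,0,0,0,0,0,0],[0.5,0,0,0,0,0,0],[0.5,0,0,1.5,0,0,0],[0.5,0,0,3,0,0,0]]'
python3 -m jog '[[0.5,1.3,-0.4,1,0,0,-0.4],[0.5,2.6,-0.8,1.2,0,0,-0.8],[0.5,3.9,-1.2,1.2,0,0,-1.2],[0.5,5.2,-1.6,1.2,0,0,-1.6],[0.5,6.2,-2,1.2,0,0,-1.6]]'
python3 kn.py
```

```text
time: 28.45
ee_pos: [0.4575, -0.1967, 0.1763]
tcp_rot: [-90.2, 0.1, -81.7]
wrist_force: [0.9, -0.3, 0.2]
opening: 0.0428
time: 28.95
ee_pos: [0.6149, -0.2471, 0.2057]
tcp_rot: [-90.1, 0.0, -89.8]
wrist_force: [0.1, 0.2, 0.4]
opening: 0.0424
side 64 [ 0.4526 -0.2018  0.1378] [0.021 0.022 0.007]
side 97 [0.5446 0.0336 0.1379] [0.021 0.022 0.008]
side 54 [ 0.5661 -0.2435  0.1383] [0.019 0.023 0.008]
side 50 [ 0.6323 -0.2698  0.138 ] [0.022 0.019 0.008]
scene 34 [ 0.4488 -0.2015  0.1375] [0.02  0.018 0.006]
scene 44 [0.5439 0.0343 0.1375] [0.023 0.023 0.007]
scene 22 [ 0.5632 -0.244   0.1378] [0.017 0.017 0.007]
scene 25 [ 0.6293 -0.2687  0.1375] [0.018 0.018 0.007]
wrist 242 [0.5478 0.0308 0.1385] [0.022 0.021 0.009]
wrist 650 [ 0.5701 -0.2478  0.1386] [0.022 0.022 0.009]
wrist 789 [ 0.6354 -0.2721  0.1388] [0.021 0.021 0.009]
```

```bash
python3 -m jog '[[0.5,0.8,-0.98,0,0,0,0],[0.5,0.8,-0.98,-1.5,0,0,0],[0.5,0.8,-0.98,-3,0,0,0],[0.5,0.8,-0.98,-4.3,0,0,0],[0.5,0.8,-0.98,-4.3,0,0,0]]' 30
python3 -m jog '[[0.85,0,0,0,0,0,0],[0.85,0,0,0,0,0,0],[0.85,0,0,0,0,0,0],[0.85,0,0,0,0,0,0]]' 30
python3 -m jog '[[0.85,0.32,1.07,0,0,0,1.36],[0.85,0.48,2.17,0,0,0,2.7],[0.85,0.47,3.28,0,0,0,4.1],[0.85,0.30,4.38,0,0,0,5.4],[0.85,-0.03,5.45,0,0,0,6.8]]'
```

```text
time: 29.6
ee_pos: [0.6302, -0.2703, 0.0941]
tcp_rot: [-90.5, 0.2, -89.8]
wrist_force: [-0.2, 0.1, 0.8]
opening: 0.0427
time: 30.0
ee_pos: [0.6335, -0.2718, 0.1014]
tcp_rot: [-89.9, -0.0, -89.8]
wrist_force: [-4.8, 2.0, 8.7]
opening: 0.0214
time: 30.5
ee_pos: [0.6338, -0.1357, 0.1013]
tcp_rot: [-89.9, -0.3, -55.5]
wrist_force: [-4.3, -6.5, 6.5]
opening: 0.0211
```

```bash
python3 -m jog '[[0.85,-0.48,1.0,0,0,0,1.36],[0.85,-1.10,1.93,0,0,0,2.7],[0.85,-1.85,2.75,0,0,0,4.1],[0.85,-2.71,3.46,0,0,0,5.4],[0.85,-3.66,4.03,0,0,0,6.8]]'
python3 -m jog '[[0.85,-0.82,0.35,0,0,0,0.85],[0.85,-1.58,0.58,0,0,0,1.7],[0.85,-2.36,0.74,0,0,0,2.5],[0.85,-2.85,0.79,0,0,0,3.4],[0.85,-2.85,0.79,0,0,0,4.0]]'
```

```text
time: 31.0
ee_pos: [0.5426, -0.0339, 0.1013]
tcp_rot: [-89.9, -0.4, -21.5]
wrist_force: [6.2, 0.3, 7.2]
opening: 0.0213
time: 31.5
ee_pos: [0.4694, -0.0141, 0.1012]
tcp_rot: [-90.0, -0.2, -1.6]
wrist_force: [-5.9, 7.2, 7.9]
opening: 0.0213
```

```bash
python3 -m jog '[[0.85,-0.15,0,0,0,0,0],[0.85,-0.3,0,0,0,0,0],[0.85,-0.3,0,0,0,0,0]]'
python3 -m jog '[[0.85,-0.05,0,0,0,0,0],[0.85,-0.1,0,0,0,0,0],[0.85,-0.1,0,0,0,0,0],[0.85,-0.1,0,0,0,0,0]]'
```

```text
time: 31.8
ee_pos: [0.4638, -0.0144, 0.1012]
tcp_rot: [-90.0, -0.3, -1.7]
wrist_force: [1.4, 5.0, 6.3]
opening: 0.0213
time: 32.2
ee_pos: [0.4616, -0.0144, 0.1012]
tcp_rot: [-90.0, -0.3, -1.7]
wrist_force: [3.8, 5.1, 6.3]
opening: 0.0211
```

Still moving freely (friction level); press on.

```bash
python3 -m jog '[[0.85,-0.05,0,0,0,0,0],[0.85,-0.12,0,0,0,0,0],[0.85,-0.12,0,0,0,0,0],[0.85,-0.12,0,0,0,0,0]]'
python3 -m jog '[[0.85,-0.05,0,0,0,0,0],[0.85,-0.1,0,0,0,0,0],[0.85,-0.1,0,0,0,0,0],[0.85,-0.1,0,0,0,0,0]]'
```

```text
time: 32.6
ee_pos: [0.4606, -0.0142, 0.1013]
tcp_rot: [-90.0, -0.5, -1.7]
wrist_force: [14.9, 6.1, -0.5]
opening: 0.0212
time: 33.0
ee_pos: [0.4605, -0.0142, 0.1014]
tcp_rot: [-89.9, -0.8, -1.7]
wrist_force: [31.0, 6.2, -8.4]
opening: 0.0213
```

```bash
python3 -m jog '[[0.5,0.1,0,0,0,0,0],[0.5,0.1,0,0,0,0,0],[0.5,0.1,0,0,0,0,0],[0.5,0.1,0,1.5,0,0,0],[0.5,0.1,0,3,0,0,0]]'
python3 -m jog '[[0.5,0.3,-0.2,1,0,0,1.65],[0.5,0.6,-0.3,1.2,0,0,3.3],[0.5,0.9,-0.4,1.2,0,0,4.95],[0.5,1.2,-0.4,1.2,0,0,6.6],[0.5,1.5,-0.4,1.2,0,0,8.2]]'
python3 -m jog '[[0.5,0.3,0.2,0,0,0,1.65],[0.5,0.6,0.3,0,0,0,3.3],[0.5,0.9,0.4,0,0,0,4.95],[0.5,1.2,0.6,0,0,0,6.4],[0.5,1.2,0.6,0,0,0,6.4]]'
python3 kn.py; python3 -c "
from h import *
p,d,X=cloud('wrist');save(p,'w7')"
```

```text
time: 33.5
ee_pos: [0.4555, -0.0151, 0.1741]
tcp_rot: [-90.1, 0.1, -1.8]
wrist_force: [1.3, -0.2, 0.4]
opening: 0.0428
time: 34.0
ee_pos: [0.4941, -0.0252, 0.204]
tcp_rot: [-90.1, 0.0, 39.5]
wrist_force: [0.5, -0.7, 0.2]
opening: 0.0426
time: 34.5
ee_pos: [0.5243, -0.0098, 0.2036]
tcp_rot: [-90.0, 0.0, 71.3]
wrist_force: [-0.6, -0.0, 0.2]
opening: 0.043
side 58 [ 0.4541 -0.2066  0.1388] [0.02  0.023 0.008]
side 79 [ 0.4574 -0.0837  0.1386] [0.02  0.023 0.009]
side 87 [ 0.4586 -0.013   0.1379] [0.02  0.021 0.007]
side 96 [0.5444 0.0338 0.1381] [0.021 0.023 0.008]
scene 34 [ 0.4527 -0.208   0.1379] [0.021 0.022 0.007]
scene 41 [ 0.4546 -0.0826  0.1374] [0.018 0.022 0.006]
scene 47 [ 0.4561 -0.0135  0.1378] [0.02  0.019 0.008]
scene 44 [0.5444 0.0355 0.1379] [0.023 0.019 0.007]
wrist 415 [ 0.4571 -0.2068  0.1386] [0.022 0.022 0.009]
wrist 737 [ 0.4596 -0.0841  0.1386] [0.021 0.021 0.009]
wrist 859 [ 0.4611 -0.0152  0.1392] [0.022 0.021 0.009]
wrist 725 [0.5468 0.0327 0.1387] [0.021 0.022 0.009]
```

View pics/w7.png

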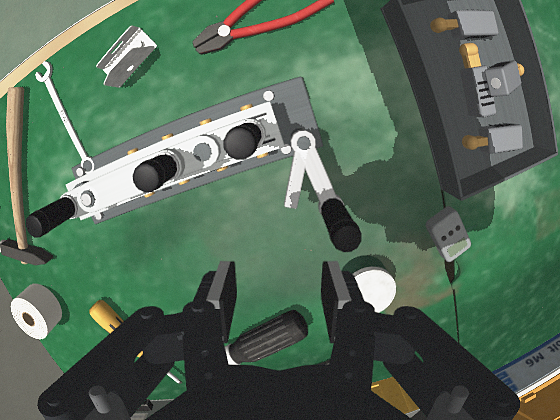

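```bash
python3 -m jog '[[0.5,0.89,1.69,0,0,0,0],[0.5,0.89,1.69,-1.5,0,0,0],[0.5,0.89,1.69,-3,0,0,0],[0.5,0.89,1.69,-4.0,0,0,0],[0.5,0.89,1.69,-4.0,0,0,0]]' 30
python3 -m jog '[[0.85,0,0,0,0,0,0],[0.85,0,0,0,0,0,0],[0.85,0,0,0,0,0,0],[0.85,0,0,0,0,0,0]]' 30
python3 -m jog '[[0.85,0,-0.3,0,0,0,-0.8],[0.85,-0.02,-0.59,0,0,0,-1.6],[0.85,-0.17,-1.16,0,0,0,-3.2],[0.85,-0.45,-1.68,0,0,0,-4.8],[0.85,-0.84,-2.12,0,0,0,-6.4]]'
```

```text
time: 35.2
ee_pos: [0.544, 0.032, 0.1002]
tcp_rot: [-89.7, 0.1, 71.1]
wrist_force: [-0.8, 0.1, 0.6]
opening: 0.0429
time: 35.6
ee_pos: [0.547, 0.0322, 0.1055]
tcp_rot: [-90.2, -0.0, 71.2]
wrist_force: [-0.7, -1.1, 6.3]
opening: 0.0209
time: 36.1
ee_pos: [0.5288, -0.0216, 0.1057]
tcp_rot: [-90.4, -0.3, 38.8]
wrist_force: [5.4, 2.0, -2.7]
opening: 0.021
```

```bash
python3 -m jog '[[0.85,-0.22,-0.18,0,0,0,-0.7],[0.85,-0.40,-0.30,0,0,0,-1.4],[0.85,-0.40,-0.30,0,0,0,-1.4]]'
python3 -m jog '[[0.85,-0.06,-0.04,0,0,0,0],[0.85,-0.12,-0.07,0,0,0,0],[0.85,-0.12,-0.07,0,0,0,0]]'
```

```text
time: 36.4
ee_pos: [0.5191, -0.0288, 0.1058]
tcp_rot: [-90.4, -0.4, 32.0]
wrist_force: [16.9, -0.7, -1.2]
opening: 0.0211
time: 36.7
ee_pos: [0.5188, -0.029, 0.1059]
tcp_rot: [-90.4, -0.8, 32.2]
wrist_force: [31.9, 7.9, -8.7]
opening: 0.0213
```

```bash
python3 -m jog '[[0.5,0.1,0.05,0,0,0,0],[0.5,0.1,0.05,0,0,0,0],[0.5,0.1,0.05,0,0,0,0],[0.5,0.1,0.05,1.5,0,0,0],[0.5,0.1,0.05,3,0,0,0]]'
python3 -m jog '[[0.5,0.5,0,1,0,0,-1],[0.5,1,0,1.8,0,0,-2],[0.5,1.5,0,1.8,0,0,-3],[0.5,1.5,0,1.8,0,0,-4]]'
python3 -m jog '[[0.5,0,0,0,0,0,-1],[0.5,0,0,0,0,0,-2],[0.5,0,-0.5,0,0,0,-3],[0.5,0,-0.5,0,0,0,-3]]'
python3 kn.py; python3 tray.py; python3 -c "
from h import *
p,d,X=cloud('wrist');save(p,'w8');X=X.reshape(-1,3)
Q=X[(X[:,2]>.052)&(X[:,2]<.074)&(X[:,0]>.44)&(X[:,0]<.54)&(X[:,1]>-.08)&(X[:,1]<.07)]
H=cv2.flip(np.zeros((10,10),np.uint8),0)
for y in np.arange(-.07,.05,.01):
    q=Q[abs(Q[:,1]-y)<.004,0]*1000
    print(round(y,3),np.unique((q//4*4).astype(int)))
"
```

```text
time: 37.2
ee_pos: [0.5137, -0.0289, 0.1788]
tcp_rot: [-90.0, 0.1, 32.2]
wrist_force: [1.0, 0.1, 1.1]
opening: 0.0426
time: 37.6
ee_pos: [0.5533, -0.0289, 0.2241]
tcp_rot: [-90.1, -0.0, 12.0]
wrist_force: [-0.0, 0.0, -0.6]
opening: 0.0427
time: 38.0
ee_pos: [0.552, -0.0421, 0.2238]
tcp_rot: [-90.1, 0.0, -2.9]
wrist_force: [0.6, 0.1, -0.2]
opening: 0.0427
side 59 [ 0.4546 -0.2049  0.1378] [0.02  0.023 0.007]
side 77 [ 0.4571 -0.0845  0.1385] [0.02  0.023 0.009]
side 88 [ 0.4586 -0.015   0.138 ] [0.021 0.024 0.008]
side 80 [ 0.5163 -0.0262  0.1383] [0.019 0.024 0.008]
scene 33 [ 0.4522 -0.2069  0.1379] [0.019 0.023 0.006]
scene 37 [ 0.4549 -0.0825  0.1378] [0.02  0.017 0.007]
scene 42 [ 0.4569 -0.0137  0.1381] [0.021 0.022 0.008]
scene 42 [ 0.514  -0.0264  0.1376] [0.022 0.023 0.007]
wrist 510 [ 0.4601 -0.0843  0.1385] [0.022 0.021 0.009]
wrist 624 [ 0.4614 -0.0149  0.1388] [0.022 0.022 0.01 ]
wrist 671 [ 0.5196 -0.027   0.1388] [0.021 0.021 0.009]
[ 0.5522 -0.0412  0.2238] 0.0432
tray ((475.8726806640625, 244.91197204589844), (219.9947509765625, 163.6337890625), 3.6176834106445312)
-0.07 [472]
-0.06 [472]
-0.05 [444 448 468 472]
-0.04 [444 448 452 456 460 464 468 472]
-0.03 [452 456 460 464 468 472 476 480 484 528]
-0.02 [464 468 472 476 480 484 488 500 504 508 512 516 520 524 528]
-0.01 [448 452 464 468 472 476 480 484 488 492 496 500 504 508 512 516]
0.0 [452 456 460 464 468 476 480 484 488 492 496 500 504 508 512]
0.01 [476 480 484 488 492 496 500 504]
0.02 [472 476 480 484 488 492 496]
0.03 [472 476 480 484 488 492]
0.04 [476 480 484]
```

View pics/w8.png

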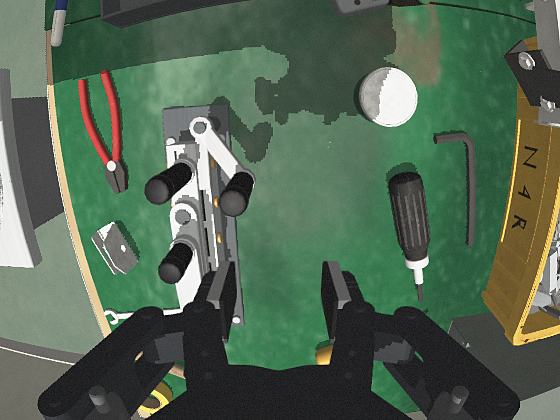

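```bash
python3 -m jog '[[1,0,0.6,0,0,0,1.5],[1,0,1.3,0,0,0,3],[1,0,1.3,0,0,0,4.5],[1,0,1.3,0,0,0,6],[1,0,1.3,0,0,0,7.4]]' 30
python3 -m jog '[[1,-0.1,0,-1.5,0,0,0],[1,-0.2,0,-3,0,0,0],[1,-0.2,0,-4.6,0,0,0],[1,-0.2,0,-4.7,0,0,0],[1,-0.2,0,-4.7,0,0,0]]'
python3 -m jog '[[1,-0.1,-0.06,0,0,0,0],[1,-0.2,-0.12,0,0,0,0],[1,-0.2,-0.12,0,0,0,0]]'
```

```text
time: 38.8
ee_pos: [0.5523, -0.0083, 0.2238]
tcp_rot: [-90.1, 0.0, 34.6]
wrist_force: [0.2, -0.0, -0.1]
opening: 0.0002
time: 39.3
ee_pos: [0.547, -0.0086, 0.1066]
tcp_rot: [-90.0, 0.1, 34.2]
wrist_force: [0.5, 0.2, 0.9]
opening: -0.0001
time: 39.6
ee_pos: [0.5429, -0.012, 0.108]
tcp_rot: [-90.1, -0.1, 34.2]
wrist_force: [0.3, -0.4, 0.3]
opening: 0.0003
```

```bash
python3 -m jog '[[1,-0.07,-0.05,0,0,0,0],[1,-0.14,-0.1,0,0,0,0],[1,-0.14,-0.1,0,0,0,0]]'
python3 -m jog '[[1,-0.05,-0.03,0,0,0,0],[1,-0.1,-0.06,0,0,0,0],[1,-0.1,-0.06,0,0,0,0]]'
python3 -m jog '[[1,-0.05,-0.03,0,0,0,0],[1,-0.08,-0.05,0,0,0,0],[1,-0.08,-0.05,0,0,0,0]]'
```

```text
time: 39.9
ee_pos: [0.5393, -0.0141, 0.1068]
tcp_rot: [-90.1, -0.1, 34.2]
wrist_force: [3.0, 2.2, 1.2]
opening: -0.0
time: 40.2
ee_pos: [0.5389, -0.0144, 0.107]
tcp_rot: [-90.1, -0.4, 34.3]
wrist_force: [14.4, 9.4, -2.9]
opening: -0.0001
time: 40.5
ee_pos: [0.5387, -0.0145, 0.1072]
tcp_rot: [-90.1, -0.6, 34.3]
wrist_force: [23.7, 16.8, -6.7]
opening: 0.0002
```

```bash
python3 -m jog '[[1,0.3,0.2,0,0,0,0],[1,0.8,0.5,0,0,0,0],[1,0.8,0.5,1.5,0,0,0],[1,0.8,0.5,3,0,0,0],[1,0.8,0.5,4.5,0,0,0]]'
python3 -m jog '[[1,0.3,-1.5,0.5,0,0,0],[1,0.3,-3,0.5,0,0,0],[1,0.3,-4,0.5,0,0,0],[1,0.3,-4,0.5,0,0,0],[1,0.3,-4,0.5,0,0,0]]'
python3 kn.py; python3 tray.py; python3 -c "
from h import *
p,d,X=cloud('side');save(p,'side9')"
```

```text
time: 41.0
ee_pos: [0.5537, -0.0046, 0.2197]
tcp_rot: [-90.0, 0.1, 34.2]
wrist_force: [0.5, 0.1, 0.3]
opening: -0.0003
time: 41.5
ee_pos: [0.5615, -0.1049, 0.2309]
tcp_rot: [-90.0, 0.1, 34.1]
wrist_force: [-0.4, 0.1, -0.3]
opening: 0.0
side 60 [ 0.4545 -0.2051  0.1383] [0.02  0.021 0.008]
side 78 [ 0.4573 -0.0848  0.1381] [0.02  0.024 0.008]
side 87 [ 0.4589 -0.0141  0.1381] [0.021 0.024 0.008]
side 80 [ 0.5163 -0.0253  0.1382] [0.019 0.02  0.008]
scene 33 [ 0.4525 -0.2075  0.1381] [0.02  0.022 0.007]
scene 38 [ 0.4536 -0.0824  0.138 ] [0.02  0.016 0.008]
scene 46 [ 0.4544 -0.0132  0.1378] [0.019 0.018 0.007]
scene 43 [ 0.5146 -0.0274  0.1384] [0.019 0.023 0.009]
wrist 17 [ 0.3934 -0.4586  0.1398] [0.003 0.004 0.01 ]
wrist 452 [ 0.4576 -0.2073  0.1387] [0.022 0.022 0.009]
wrist 648 [ 0.4595 -0.0852  0.1389] [0.022 0.022 0.01 ]
wrist 680 [ 0.4608 -0.0154  0.1389] [0.022 0.022 0.01 ]
wrist 695 [ 0.5188 -0.0275  0.1406] [0.022 0.022 0.007]
[ 0.5617 -0.1037  0.2312] 0.0003
tray ((475.79669189453125, 244.9818878173828), (220.186767578125, 162.95709228515625), 3.4081220626831055)
```

View pics/side9.png

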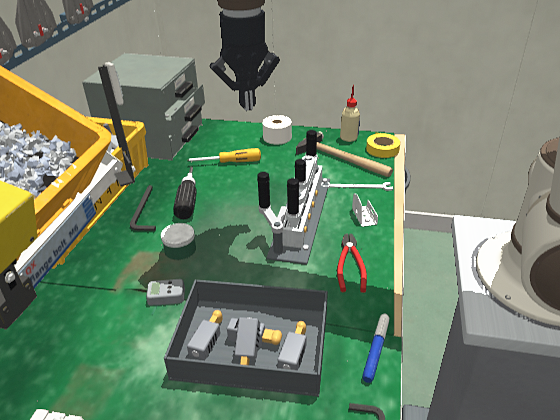

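All four plugs are in the tray, around pixels (200–300, 335). The three arm knobs stand in line over the rail, and the keeper is against the arms at (265, 215).

```bash
python3 -c "
from workcell import bot
print(bot.job_done())"
```

```text
the job is handed in; nothing more can be done
None
```

I pulled all four plugs out of the rail and put them in the steel tray. Then I folded the outer, middle and inner arms in that order and swung the keeper home last. The job was handed in at about 42 s, with the gripper clear of everything.

- **Arms:** each was pressed until the force rose sharply at its stop (20–35 N). After the folds, the three arm knobs lie within about 0.5 mm of the rail axis in the wrist view. The scene camera's final reading put the inner knob about 2 mm off, which I took as noise because the side and wrist cameras both agreed with the rail.
- **Keeper:** after I let go of it, the first reading suggested it had slipped back 1–2 mm. I pushed it again with closed fingers until it met the stop at about 29 N, then checked once more.
- **Plugs and tray:** the last picture shows all four plugs inside the tray, one of them leaning on another. The tray had not moved. I saw no slackening of the grip.

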